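Load the idle filtration station and switch on its vacuum

TASK

One of the two vacuum filtration stations has an empty bed and its isolator handle is off (lying across the panel). Lay the spare filter cassette flat and square, fully home in that empty bed, and only then turn that station's handle a quarter turn clockwise until it rests in its on position, pointing up and down the slope. Leave the running station, with its cassette and handle, and the other things on the bench as they are.

Things in the scene. Friction and masses are not known exactly. Their poses are not given: they have to be found in the camera images.
- empty_station: The idle station, fixed: white unit on a blue foot, 140 mm wide (y), 285 deep (x from -130 to +155), origin on the bench; x points from its bed to its back, roughly away from the robot (yaw within 0.2 rad), z up. In front an aluminium-framed bed, behind it a panel sloping up to the back at 30 degrees with the handle. Both stations look alike and may be swapped left and right.
- empty_bed (a point): Centre of the pocket floor of the empty station, 45 mm above the bench, at x = -85 mm in the station's frame; axes as the station's. The open pocket is 56 mm along x, 82 mm along y at the floor, 12 mm deep: walls upright for 4 mm, then flared 3.5 mm outward over the upper 8 mm as a lead-in. Frame 76 by 102 mm outside, its top 57 mm above the bench.
- empty_axis (a point): Where the handle's axis meets the panel of the empty station: x = 50, z = 90 mm in the station's frame; axes as the station's. The panel runs from x = -20, z = 50 mm to x = 141, z = 143 mm, over the full width.
- empty_bar (a point): Middle of the round carry bar (16 mm thick, along y) over the panel: x = 62, z = 253 mm in the station's frame. Its two legs stand square to the panel, from x = 130, z = 136 mm at y = +58 and -58 mm. It is in the way of a vertical gripper at the handle; one coming along the handle's axis, 30 degrees from vertical, clears it.
- empty_handle (a joint): Handle of the empty station: 0 = off (bar across the panel, along station y), 1.571 = on (bar up and down the slope), hard stops at both; starts off. Turns clockwise as seen facing the panel. An over-centre detent swings it to the nearer end: it goes home by itself once clearly past the middle (beyond about 1.0 rad); turning takes at most about 0.1 N m.
- empty_handle_grip (a point): On the handle's axis 34 mm off the panel, good TCP height for gripping. Black bar 60 mm long, 14 wide, from 10 to 46 mm off the panel, on a 48 mm metal boss 10 mm high. Axes turn with the handle: y along the bar, x across, z out of the panel along the axis (leaning 30 degrees from vertical to the station's front). Switching on is a right-handed turn of -90 degrees about z.
- spare_cassette: Loose grey filter cassette on the bench left or right of the stations, 80 to 170 g: plate 52 mm (x) by 78 mm (y), 14 mm thick, with an upright grip fin on its middle, 12 mm thick (x), 54 mm long (y), its top 41 mm above the underside. Origin at the centre of its underside, z up. Fits the pocket either way round.
- running_station: The other station, same shape, in use: its bed holds a cassette and its handle is on. Leave alone.
- running_handle (a joint): Handle of the running station, on (1.571); must stay on.
- running_cassette: Cassette already seated in the running station, same shape as the spare one. Leave alone.
- bottle: Bystander: white capped jar, 56 mm diameter, 120 mm high, across the stations from the spare cassette; origin at the centre of its underside.
- filter_cup: Bystander: steel filter funnel cup, 94 mm diameter, 124 mm high, standing left (+y) of the stations; origin at the centre of its underside.
- tray: Bystander: shallow open steel tray, 90 by 160 mm, 25 mm high, right (-y) of the stations; origin at the centre of its underside.

How it is judged:
On the way:
1. the spare cassette is seated in the empty bed while that station's handle is still off (horizontal distance between spare_cassette and empty_bed below 0.005 m and z of spare_cassette in the frame of empty_bed below 0.0025 m and angle between the y axis of spare_cassette and the y axis of empty_bed, either way round below 0.1 rad and angle between spare_cassette's own z axis and vertical below 0.04 rad and value of joint empty_handle below 0.3 rad), for 0.2 s.
At the end, for the whole second after the job is handed in: Spare cassette at rest in the empty station's pocket: within 5 mm of centre, underside within 2.5 mm of the floor, square within 0.1 rad (either way round), level within 0.04 rad; that handle on (beyond 1.4 of 1.571 rad); running handle still on (beyond 1.4 rad) (horizontal distance between spare_cassette and empty_bed below 0.005 m and z of spare_cassette in the frame of empty_bed between -0.003 and 0.0025 m and angle between the y axis of spare_cassette and the y axis of empty_bed, either way round below 0.1 rad and angle between spare_cassette's own z axis and vertical below 0.04 rad and linear speed of spare_cassette below 0.02 m/s and value of joint each of empty_handle, running_handle above 1.4 rad); the robot touches nothing.
It fails at once if the empty station's handle is turned on before the cassette is seated (value of joint empty_handle above 0.8 rad and (z of spare_cassette in the frame of empty_bed above 0.006 m or horizontal distance between spare_cassette and empty_bed above 0.01 m)).
It fails at once if the running station's handle is turned away from on (value of joint running_handle below 1.2 rad).
It fails at once if the running cassette is moved more than 8 mm (distance of running_cassette from where it was at the start of the episode above 0.008 m).
It fails at once if a bystander (jar, cup or tray) is moved more than 30 mm (distance of any of bottle, filter_cup, tray from where it was at the start of the episode above 0.03 m).
It also fails if it takes over 61 s, if anything falls off the work surface, if the arm or the gripper's body presses on something with over 40 N, if the wrist force passes 120 N, or if a joint passes its speed limit or range.

ROBOT

A 7-joint arm with a two-finger parallel gripper is mounted at the origin on the work surface. World frame = base frame: x ahead of the robot, y to its left, z up, the work surface at z = 0. Lengths are in m, angles in rad, forces in N, time in s.
With the tool pointing down it reaches from about 0.425 to 0.875 m from the base axis. Payload 8.4 kg.
Tool frame: the origin (TCP) lies between the finger pads, 19 mm behind the fingertips; this is the grasp point; z points along the fingers, y is the direction in which the jaws open and shut (so a half turn about z gives the same grasp; the last joint's range is limited). The gripper opens to 87 mm and grips with 3 to 60 N. Pads are 19 mm wide; open, the fingers measure 117 mm over their backs; the gripper's body (75 mm by 190 mm) begins 51 mm behind the grasp point.
Start: joints at [-1.35, 0.333, 0.04, 1.465, -0.013, 1.343, -0.059], TCP at [0.204, 0.617, 0.241] pointing down, gripper open.
Joint ranges: [-2.58, 2.58], [-0.38, 2.09], [-1.3, 1.39], [0.25, 2.4], [-1.5, 4.64], [0.08, 2.09], [-2.65, 2.65]. Speed limits (rad/s): [2.22, 2.22, 2.79, 2.79, 3.14, 3.14, 3.14].

INTERFACE

Orientations are given as a rotation vector (axis times angle).
In Python, from station import telemetry, viewer, r, models gives the robot as it stands.
- The arm moves only by the tool play_rows, never from a script. Its argument "series" is a list of rows, each a list of 3 entries, a list of its own where there are three numbers: the turn, a rotation vector about the tool's x, y, z in degrees, then the shift along the tool's x, y, z in mm, then the finger opening in mm, from 0 to 87. A call has 1 to 10 rows; each row shifts and turns the pose as measured when the row begins, along the tool's axes as they then stand; what a row does not reach is not made up. A row lasts 1/12 s, in which the tool goes at most 41.7 mm and 7.16 degrees, less where a joint would pass 70% of its speed; a pose out of reach is approached as far as the arm can. A call is refused whole if a number of a shift passes 41.7 or a number of a turn 7.16, either way. A call with a gripper value outside its range is refused whole. The fingers move at their own pace and stop on an object; "grip_force" is the grip in N (left out, the last holds). Time passes only in rows, so rows that do not move let the fingers close. It gives the time, the measured TCP pose, the force and the opening at its end, in the units of the state.
- telemetry.get_state(): the state, without advancing time (a new reading comes with each control period).
- viewer.capture(name): name is "scene" or "top" or "wrist"; returns the picture (420x560x3 uint8, blue, green, red); there is no depth.
- viewer.camera_model(name): a dict with "fx", "fy", "cx", "cy" (pixels), "extrinsics" (4x4, takes a point from camera to world coordinates). Camera axes: x right, y up, looking along -z (the intrinsics and any distortion apply to the point x, -y, -z); pixel columns grow to the right and rows downward; lengths in m; the calibration is good to about 2 mm. A picture is of the moment at which its call begins: read the wrist's pose just before it. camera_model takes no time and is no camera call; for the wrist camera it gives the pose at the moment of the call.
- r.hand_in(): hands the job in, once; it reports no verdict.
Trained networks look in the newest picture that a camera, given by its name, has taken for a name from the list of things; names that differ only in an ending like _2 or _b are one class to them, and where a whole thing is asked for, a point or a joint stands for the part that bears it (a point fixed in the world has none). Each returns a list of dicts, best first, with "score" (0 to 1); they miss things now and then, are a little off and sometimes report something else, mostly with a low value. They report only what shows in the picture. A call takes as long as a camera call.
- models.boxes_of(camera, target): "rect" ([left, top, right, bottom] as shares, 0 to 1, of the picture: columns of its width, rows of its height, round what is visible of it).
- models.landmark_of(camera, target): "position" ([column, row] as shares, 0 to 1, of the picture: columns of its width, rows of its height: a listed point, or the origin of a listed thing).
The state is a dict: "clock": time; "joints": joint angles; "qvel": joint speeds; "joint_efforts": joint torques, N m; "eef_pos": TCP position; "eef_rot": TCP orientation; "wrist_force": force on the tool from outside, world axes, zero at the start; "torque": the same for the moment, N m; "gripper_width": finger opening in m.
Only numpy, scipy, OpenCV 4.12 (cv2) and the standard library are available. Lean on these libraries where they do the work, as an engineer would, in place of code of your own. Each camera call takes 0.05 s, during which the arm holds its last target.

## Working session

There is one attempt and no reset: what is moved stays moved. The work goes in short steps, Python scripts to look and compute and a tool call to move; the robot and the scene stay as the last step left them, time stands still between calls to the robot, and variables do not carry over. Pictures are saved under pics/ and viewed, and the job is handed in when it is done.

Besides the shell and the picture viewer there is one more tool, called after "Emit:" by a JSON object that holds its "op" and its "data". play_rows: Moves the arm, as the interface text tells. Its arguments: {"type":"object","properties":{"series":{"type":"array"},"grip_force":{"type":"number"}},"required":["series"]}

```bash
ls; mkdir -p pics
python3 - <<'E'
from station import telemetry, viewer, r, models
import cv2
s=telemetry.get_state(); print(s)
for n in ["scene","top","wrist"]:
    im=viewer.capture(n); cv2.imwrite(f"pics/{n}0.png",im)
    print(n,viewer.camera_model(n))
    if n!="wrist":
        for t in ["empty_bed","empty_axis","empty_station","empty_handle_grip","spare_cassette","running_station","running_cassette","bottle","filter_cup","tray"]:
            print(t,[([round(v*(560 if i%2==0 else 420)) for i,v in enumerate(d['position'])],round(d['score'],2)) for d in models.landmark_of(n,t)][:3])
E
```

```text
pics
{'clock': 0.0, 'joints': array([-1.35022347,  0.33390728,  0.03984091,  1.46629468, -0.01339416,
        1.34329782, -0.05848355]), 'qvel': array([ 0.00048749,  0.00055514,  0.00110222,  0.00060859, -0.00124645,
        0.00020871,  0.00130076]), 'joint_efforts': array([ 6.59044163e-04, -6.56340408e+01,  1.33557558e+00, -4.03794622e+01,
       -5.97562571e-02,  4.47341474e-02,  1.62617830e-04]), 'eef_pos': array([0.20419602, 0.61661808, 0.24034968]), 'eef_rot': array([-5.00087094e-01, -3.10137561e+00,  2.56674539e-03]), 'wrist_force': array([ 0.48320962, -0.10442812, -1.01510977]), 'torque': array([-0.02505126, -0.06699837, -0.03803249]), 'gripper_width': 0.08699124739864897}
scene {'fx': 446.37674212384655, 'fy': 446.37674212384655, 'cx': 278.66120305846925, 'cy': 207.13932430286866, 'extrinsics': array([[ 0.79117838, -0.52974725,  0.3056217 ,  0.88138486],
       [ 0.61154124,  0.69126831, -0.38492265, -0.44761046],
       [-0.00735488,  0.49144275,  0.87087883,  1.08989433],
       [ 0.        ,  0.        ,  0.        ,  1.        ]])}
empty_bed [([230, 237], 0.98)]
empty_ax
[... 961 characters left out ...]
192], 0.38)]
running_station [([246, 231], 0.86)]
running_cassette [([244, 249], 0.61)]
bottle [([172, 254], 0.56), ([323, 189], 0.42)]
filter_cup [([152, 179], 0.71), ([327, 190], 0.63)]
tray [([406, 210], 0.74), ([317, 213], 0.49)]
wrist {'fx': 335.24851433625156, 'fy': 335.24851433625156, 'cx': 274.56346863189503, 'cy': 204.68160704068427, 'extrinsics': array([[ 3.13597603e-01, -9.13209118e-01, -2.60203095e-01,
         1.33328827e-01],
       [ 9.49555681e-01,  3.01379102e-01,  8.66870617e-02,
         6.41287241e-01],
       [-7.43640156e-04, -2.74262182e-01,  9.61654669e-01,
         3.84851177e-01],
       [ 0.00000000e+00,  0.00000000e+00,  0.00000000e+00,
         1.00000000e+00]])}
```

View images.

View pics/scene0.png

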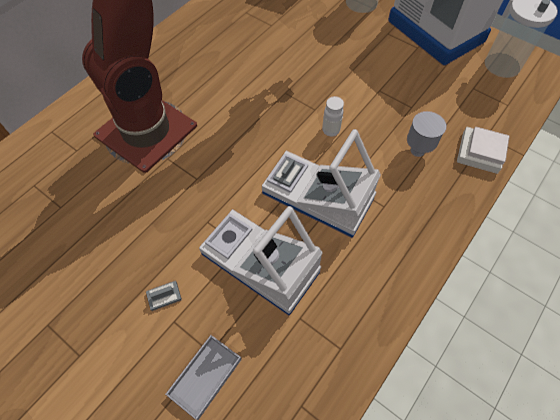

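View pics/top0.png

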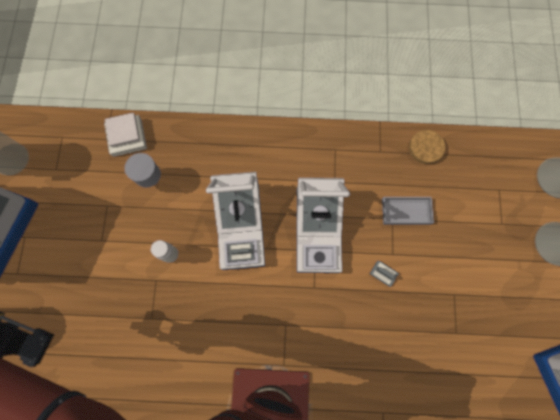

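```bash
cat > h.py <<'E'
import numpy as np, cv2
from scipy.spatial.transform import Rotation as R
def ray(cm,u,v):
    E=cm["extrinsics"]; d=np.array([(u-cm["cx"])/cm["fx"],-(v-cm["cy"])/cm["fy"],-1.0])
    return E[:3,3],E[:3,:3]@d
def atz(cm,u,v,z):
    o,d=ray(cm,u,v); return o+d*(z-o[2])/d[2]
def proj(cm,P):
    E=cm["extrinsics"]; p=(np.atleast_2d(P)-E[:3,3])@E[:3,:3]
    return np.c_[cm["cx"]+cm["fx"]*p[:,0]/-p[:,2],cm["cy"]-cm["fy"]*p[:,1]/-p[:,2]]
E
python3 - <<'E'
from station import viewer
from h import *
s=viewer.camera_model("scene");t=viewer.camera_model("top")
def tri(a,b):
    o1,d1=ray(s,*a);o2,d2=ray(t,*b)
    k=np.linalg.lstsq(np.c_[d1,-d2],o2-o1,rcond=None)[0]
    p,q=o1+k[0]*d1,o2+k[1]*d2
    return (p+q)/2,np.linalg.norm(p-q)
for n,a,b,z in [("bed",(230,237),(318,256),.045),("axis",(269,256),(321,211),.09),("sp",(163,298),(383,272),0),("st",(256,263),(321,234),0),("rst",(312,191),(246,231),0),("rc",(288,172),(244,249),.045),("bot",(331,128),(172,254),0),("cup",(419,149),(152,179),0),("tray",(207,379),(406,210),0)]:
    print(n,*[np.round(x,3) for x in tri(a,b)],atz(s,*a,z).round(3),atz(t,*b,z).round(3))
import cv2
im=cv2.imread("pics/top0.png"); cv2.imwrite("pics/top0c.png",cv2.resize(im[150:310,210:450],None,fx=3.3,fy=3.3,interpolation=cv2.INTER_CUBIC))
im=cv2.imread("pics/scene0.png"); cv2.imwrite("pics/scene0c.png",cv2.resize(im[140:360,110:370],None,fx=2.7,fy=2.7,interpolation=cv2.INTER_CUBIC))
E
```

```text
bed [ 0.467 -0.132  0.041] 0.0 [ 0.469 -0.133  0.045] [ 0.467 -0.131  0.045]
axis [ 0.599 -0.132  0.104] 0.0 [ 0.595 -0.127  0.09 ] [ 0.602 -0.133  0.09 ]
sp [ 0.43  -0.349  0.   ] 0.004 [ 0.428 -0.351  0.   ] [ 0.431 -0.348  0.   ]
st [ 0.551 -0.139 -0.002] 0.011 [ 0.555 -0.135  0.   ] [ 0.547 -0.143  0.   ]
rst [0.546 0.111 0.029] 0.019 [0.542 0.134 0.   ] [0.545 0.106 0.   ]
rc [0.475 0.103 0.072] 0.005 [0.466 0.12  0.045] [0.478 0.104 0.045]
bot [0.458 0.343 0.013] 0.009 [0.455 0.357 0.   ] [0.457 0.343 0.   ]
cup [0.711 0.441 0.008] 0.007 [0.712 0.451 0.   ] [0.711 0.441 0.   ]
tray [ 0.645 -0.428 -0.003] 0.003 [ 0.646 -0.426  0.   ] [ 0.643 -0.428  0.   ]
```

View pics/top0c.png

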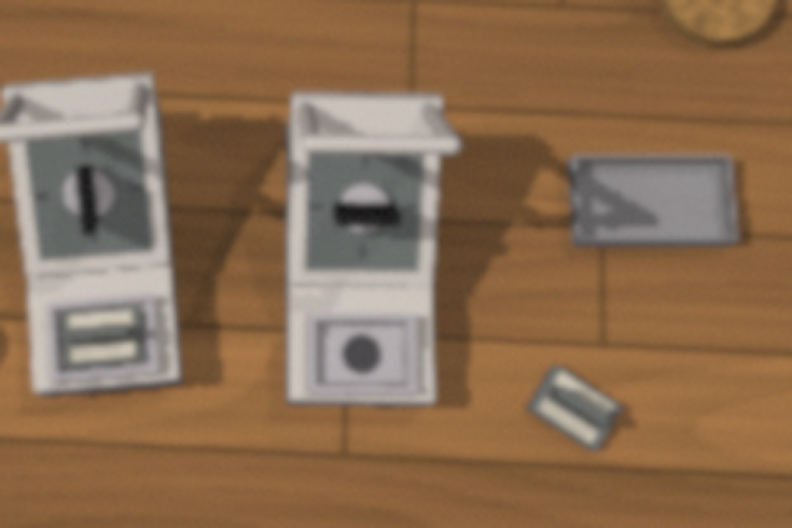

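View pics/scene0c.png

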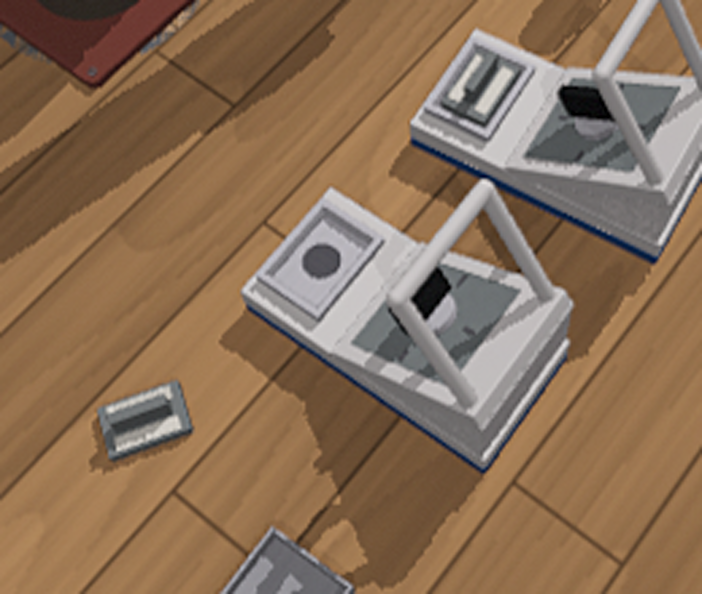

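Emit:
{"op": "play_rows", "data": {"series": [[[0, 0, 3.5], [-20, -3, -35], 87], [[0, 0, 3.5], [-20, -3, -35], 87], [[0, 0, 3.5], [-30, -3, -25], 87], [[0, 0, 3.8], [-40, -4, 0], 87], [[0, 0, 3.8], [-40, -4, 0], 87], [[0, 0, 3.8], [-40, -4, 0], 87], [[0, 0, 3.8], [-40, -4, 0], 87], [[0, 0, 3.8], [-40, -4, 0], 87], [[0, 0, 3.8], [-40, -4, 0], 87], [[0, 0, 3.8], [-40, -4, 0], 87]], "grip_force": 30}}

```text
clock: 1.98
eef_pos: [0.4585, 0.3806, 0.3386]
eef_rot: [-1.469, -2.773, 0.0]
wrist_force: [0.6, 1.2, -0.8]
gripper_width: 0.0871
```

Emit:
{"op": "play_rows", "data": {"series": [[[0, 0, 3.5], [-41, 0, 0], 87], [[0, 0, 3.5], [-41, 0, 0], 87], [[0, 0, 3.5], [-41, 0, 0], 87], [[0, 0, 3.5], [-41, 0, 0], 87], [[0, 0, 3.5], [-41, 0, 0], 87], [[0, 0, 3.5], [-41, 0, 0], 87], [[0, 0, 3.5], [-41, 0, 0], 87], [[0, 0, 3.5], [-41, 0, 0], 87], [[0, 0, 3.5], [-41, 0, 0], 87], [[0, 0, 3.5], [-41, 0, 0], 87]]}}

```text
clock: 2.82
eef_pos: [0.5821, -0.01, 0.3384]
eef_rot: [-2.271, -2.168, -0.005]
wrist_force: [0.7, 0.1, 0.3]
gripper_width: 0.0869
```

```bash
cat >> h.py <<'E'
def togo(s,P,Rt):
    Rc=R.from_rotvec(s["eef_rot"]); 
    d=Rc.inv().apply(np.array(P)-s["eef_pos"])*1000
    w=(Rc.inv()*Rt).as_rotvec(degrees=True)
    return d.round(1),w.round(2)
def down(yang): # tool down, tool y at angle yang(deg)
    a=np.radians(yang); y=np.array([np.cos(a),np.sin(a),0]); z=np.array([0,0,-1.]); x=np.cross(y,z)
    return R.from_matrix(np.c_[x,y,z])
E
python3 - <<'E'
from station import telemetry
from h import *
print(togo(telemetry.get_state(),[.43,-.349,.25],down(-31)))
E
```

```text
(array([-346. , -136.4,   87.1]), array([-1.000e-02, -2.000e-01,  2.835e+01]))
```

Emit:
{"op": "play_rows", "data": {"series": [[[0, 0, 3.1], [-40, -5, 0], 87], [[0, 0, 3.1], [-40, -5, 0], 87], [[0, 0, 3.1], [-40, -5, 0], 87], [[0, 0, 3.1], [-40, -5, 0], 87], [[0, 0, 3.1], [-40, -5, 0], 87], [[0, 0, 3.1], [-38, -5, 10], 87], [[0, 0, 3.1], [-38, -5, 15], 87], [[0, 0, 3.1], [-38, -5, 15], 87], [[0, 0, 3.1], [-35, -5, 20], 87], [[0, 0, 0], [0, 0, 20], 87]]}}

```text
clock: 3.65
eef_pos: [0.44, -0.3509, 0.2617]
eef_rot: [2.751, 1.497, 0.016]
wrist_force: [-1.1, 0.1, -0.3]
gripper_width: 0.0872
```

Run:
```python
from station import telemetry,viewer,models
from h import *
s=telemetry.get_state(); cm=viewer.camera_model("wrist"); im=viewer.capture("wrist"); cv2.imwrite("pics/w1.png",im); cv2.imwrite("pics/s1.png",viewer.capture("scene"))
print(s["eef_pos"],togo(s,[.43,-.349,.25],down(-31)))
for d in models.landmark_of("wrist","spare_cassette")[:2]:
    u,v=d["position"][0]*560,d["position"][1]*420; print(u,v,d["score"],atz(cm,u,v,0))
```

```text
[ 0.43998092 -0.35090911  0.26174324] (array([-3.9, -9.6, 11.6]), array([ 0.76, -0.23, -1.9 ]))
257.88 177.114 0.87 [ 0.4239315  -0.34466605  0.        ]
```

View pics/w1.png

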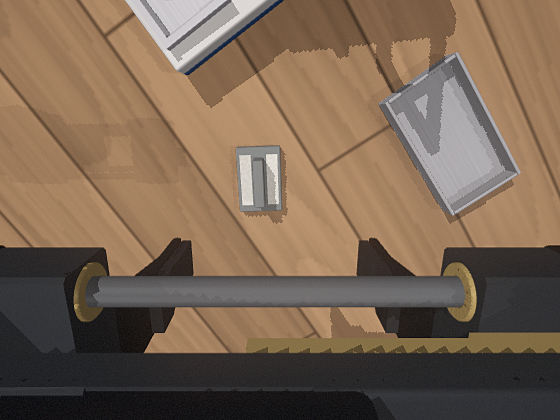

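View pics/s1.png

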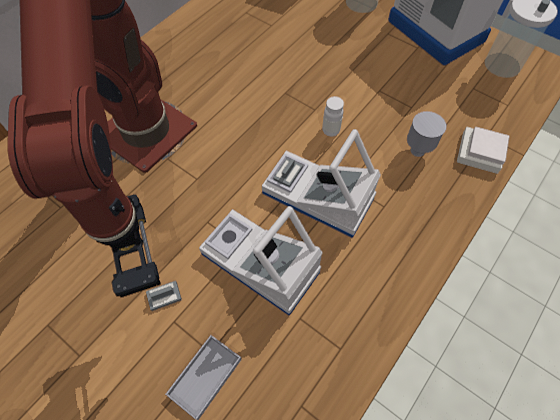

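Run:
```python
from station import telemetry,viewer
from h import *
s=telemetry.get_state(); cm=viewer.camera_model("scene")
Rc=R.from_rotvec(s["eef_rot"])
im=cv2.imread("pics/s1.png")
for zz in (-.051,-.15):
  for hx,hy in ((.0375,.095),(.095,.0375)):
    P=s["eef_pos"]+Rc.apply([[hx,hy,zz],[hx,-hy,zz],[-hx,-hy,zz],[-hx,hy,zz]])
    cv2.polylines(im,[proj(cm,P).astype(int)],True,(0,255,0) if hy>.05 else (0,255,255),1)
cv2.imwrite("pics/s1b.png",cv2.resize(im[130:340,60:260],None,fx=3,fy=3))
w=cv2.imread("pics/w1.png"); cv2.imwrite("pics/w1b.png",cv2.resize(w[135:230,215:305],None,fx=6,fy=6,interpolation=cv2.INTER_CUBIC))
```

```text
(no output)
```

View pics/s1b.png

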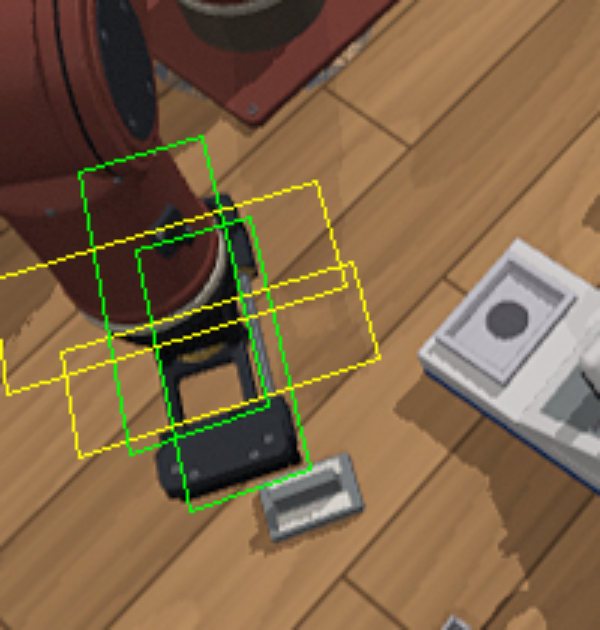

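View pics/w1b.png

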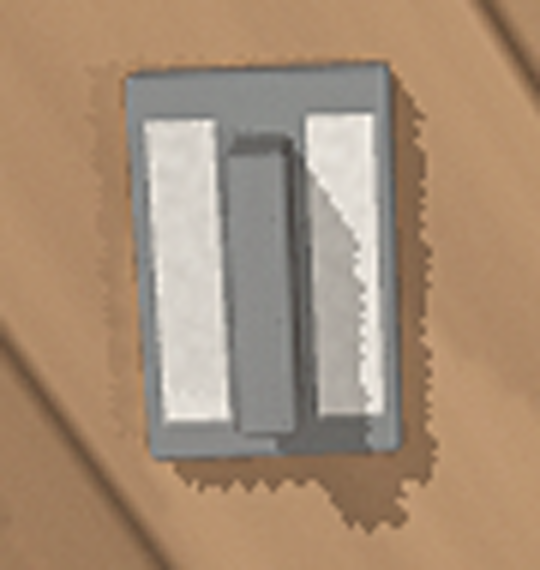

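Run:
```python
from station import telemetry,viewer
from h import *
s=telemetry.get_state(); cm=viewer.camera_model("wrist")
for z,c in ((.014,[(127,73),(390,63),(401,452),(150,458)]),(.041,[(230,152),(290,150),(295,432),(243,435)])):
    Q=np.array([atz(cm,215+a/6-.4,135+b/6-.4,z) for a,b in c])
    l=(Q[0]+Q[1]-Q[2]-Q[3])/2; m=(Q[1]+Q[2]-Q[0]-Q[3])/2
    print(Q.mean(0).round(4),np.linalg.norm(l),np.linalg.norm(m),np.degrees(np.arctan2(l[1],l[0])),np.degrees(np.arctan2(m[1],m[0])))
```

```text
[ 0.4302 -0.3374  0.014 ] 0.07762567044236911 0.050719238981917235 59.6354881842411 -30.463460538315985
[ 0.4305 -0.3376  0.041 ] 0.053156741396922585 0.01032711406174529 58.92374409071585 -29.62824145223488
```

Run:
```python
from station import telemetry,viewer
from h import *
s=telemetry.get_state(); cm=viewer.camera_model("wrist"); im=viewer.capture("wrist");s2=telemetry.get_state()
print(s["eef_pos"],s2["eef_pos"],abs(s2["qvel"]).max())
cv2.imwrite("pics/w2.png",im); cv2.imwrite("pics/w2b.png",cv2.resize(im[120:240,205:315],None,fx=5,fy=5,interpolation=cv2.INTER_CUBIC))
t=viewer.camera_model("top")
print(atz(t,384.5,273.3,.014))
im=cv2.imread("pics/scene0.png"); cv2.imwrite("pics/s0d.png",cv2.resize(im[270:320,135:190],None,fx=10,fy=10,interpolation=cv2.INTER_CUBIC))
```

```text
[ 0.44491097 -0.34373424  0.26076383] [ 0.44617506 -0.34328234  0.26182617] 0.024793117252488443
[ 0.42532248 -0.3489932   0.014     ]
```

View pics/w2b.png

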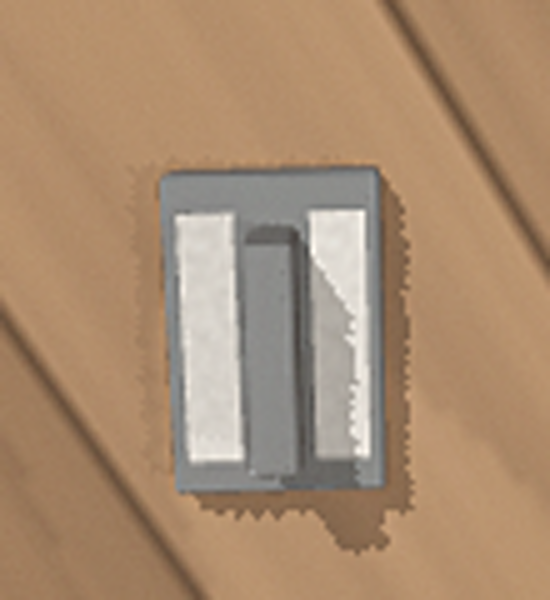

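View pics/s0d.png

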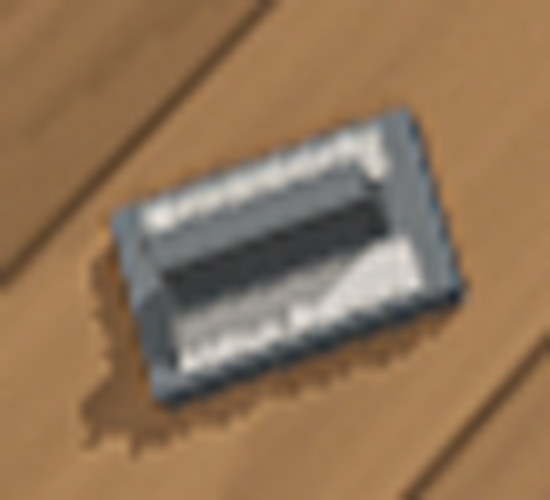

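```bash
cat >> h.py <<'E'
def snap(name):
    from station import telemetry,viewer
    import pickle
    s=telemetry.get_state(); cm=viewer.camera_model("wrist"); im=viewer.capture("wrist")
    pickle.dump((s,cm),open(f"pics/{name}.pkl","wb")); cv2.imwrite(f"pics/{name}.png",im); return s,cm,im
E
python3 - <<'E'
from station import telemetry,viewer
from h import *
s=telemetry.get_state(); cm=viewer.camera_model("wrist")
print(s["eef_pos"],cm["extrinsics"][:3,3])
for z,c in ((.014,[(162,172),(378,170),(384,487),(180,490)]),(.041,[(247,243),(295,242),(296,472),(252,474)])):
    Q=np.array([atz(cm,205+a/5-.4,120+b/5-.4,z) for a,b in c])
    l=(Q[0]+Q[1]-Q[2]-Q[3])/2; m=(Q[1]+Q[2]-Q[0]-Q[3])/2
    print(Q.mean(0).round(4),np.linalg.norm(l),np.linalg.norm(m),np.degrees(np.arctan2(l[1],l[0])),np.degrees(np.arctan2(m[1],m[0])))
print(togo(s,[.425,-.346,.1],down(-30)),s["joints"])
E
```

```text
[ 0.44617506 -0.34328234  0.26182617] [ 0.48415694 -0.2790677   0.40588347]
[ 0.4275 -0.3452  0.014 ] 0.07752737664509705 0.050119544626380234 59.4221906653525 -31.462602258279123
[ 0.4275 -0.3453  0.041 ] 0.05284975892824954 0.010271743672444957 57.99952162657838 -30.234141342621808
(array([-14.6, -18.2, 161.6]), array([ 0.62, -0.35, -2.07])) [-0.21364091  0.17562053  0.90691141  1.69439394 -0.14991276  1.33094338
  0.16053595]
```

Emit:
{"op": "play_rows", "data": {"series": [[[0.3, -0.2, -1], [-6, -8, 35], 87], [[0.3, -0.2, -0.6], [-5, -6, 40], 87], [[0, 0, 0], [0, 0, 35], 87], [[0, 0, 0], [0, 0, 20], 87], [[0, 0, 0], [0, 0, 0], 87], [[0, 0, 0], [0, 0, 0], 87], [[0, 0, 0], [0, 0, 0], 87]]}}

```text
clock: 4.43
eef_pos: [0.4432, -0.3406, 0.1378]
eef_rot: [2.699, 1.585, 0.015]
wrist_force: [0.9, -0.4, -0.2]
gripper_width: 0.0868
```

Run:
```python
from h import *
s,cm,im=snap("w3")
print(s["eef_pos"],abs(s["qvel"]).max(),togo(s,[.4275,-.345,.036],down(-30.5)))
print(proj(cm,[.4275,-.345,.014]))
```

```text
[ 0.44324812 -0.34064543  0.13776501] 0.03774905074928049 (array([-11.7, -13.1, 101.6]), array([ 0.85, -0.13,  1.34]))
[[258.40192764 217.5580605 ]]
```

View pics/w3.png

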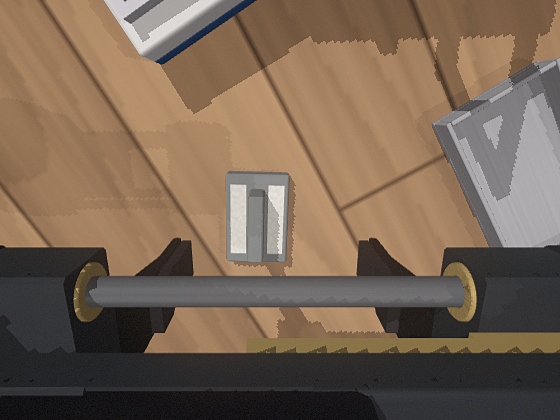

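Emit:
{"op": "play_rows", "data": {"series": [[[0.4, 0, 0.7], [-12, -13, 10], 87], [[0.4, 0, 0.6], [0, 0, 15], 87], [[0, 0, 0], [0, 0, 15], 87], [[0, 0, 0], [0, 0, 5], 87], [[0, 0, 0], [0, 0, 0], 87], [[0, 0, 0], [0, 0, 0], 87]]}}

```text
clock: 4.98
eef_pos: [0.4348, -0.3477, 0.103]
eef_rot: [2.712, 1.56, 0.022]
wrist_force: [-0.1, 0.3, 0.8]
gripper_width: 0.0871
```

Run:
```python
from h import *
s,cm,im=snap("w4")
print(s["eef_pos"],abs(s["qvel"]).max(),togo(s,[.4275,-.345,.036],down(-30.5)))
cv2.imwrite("pics/w4b.png",cv2.resize(im[160:320,200:330],None,fx=4,fy=4,interpolation=cv2.INTER_CUBIC))
```

```text
[ 0.4348417  -0.3476687   0.10296123] 0.01823925040334298 (array([-1.7, -8.9, 66.8]), array([ 1.06, -0.31,  0.32]))
```

View pics/w4b.png

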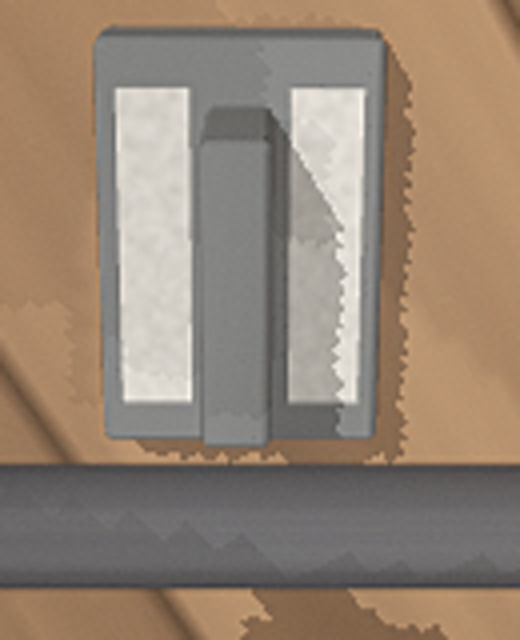

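```bash
cat >> h.py <<'E'
def rect(cm,c,z,ox,oy,k):
    Q=np.array([atz(cm,ox+a/k-.4,oy+b/k-.4,z) for a,b in c])
    l=(Q[0]+Q[1]-Q[2]-Q[3])/2; m=(Q[1]+Q[2]-Q[0]-Q[3])/2
    print(Q.mean(0).round(4),np.linalg.norm(l).round(4),np.linalg.norm(m).round(4),np.degrees(np.arctan2(l[1],l[0])).round(2),np.degrees(np.arctan2(m[1],m[0])).round(2))
    return Q.mean(0)
E
python3 - <<'E'
from h import *
import pickle
s,cm=pickle.load(open("pics/w4.pkl","rb"))
rect(cm,[(97,35),(384,35),(372,437),(107,437)],.014,200,160,4)
rect(cm,[(202,140),(267,140),(268,442),(205,443)],.041,200,160,4)
E
```

```text
[ 0.4257 -0.345   0.014 ] 0.0771 0.0503 59.04 -30.51
[ 0.4256 -0.3449  0.041 ] 0.0525 0.0104 59.48 -30.05
```

Emit:
{"op": "play_rows", "data": {"series": [[[0.5, -0.2, 0.2], [-3, -12, 10], 87], [[0.5, -0.1, 0.2], [0, 0, 20], 87], [[0, 0, 0], [0, 0, 12], 87], [[0, 0, 0], [0, 0, 0], 87], [[0, 0, 0], [0, 0, 0], 87]]}}

```text
clock: 5.45
eef_pos: [0.4273, -0.3459, 0.065]
eef_rot: [2.721, 1.556, 0.009]
wrist_force: [-0.2, -0.2, 0.8]
gripper_width: 0.0867
```

Run:
```python
from h import *
from station import telemetry
s=telemetry.get_state()
print(s["eef_pos"],abs(s["qvel"]).max(),togo(s,[.426,-.345,.036],down(-30.6)))
```

```text
[ 0.4272883  -0.3459338   0.06501017] 0.005225028014499814 (array([ 0.1, -1.9, 29. ]), array([ 0.54, -0.08,  0.12]))
```

Emit:
{"op": "play_rows", "data": {"series": [[[0.5, 0, 0], [0, -2, 16], 70], [[0, 0, 0], [0, 0, 13], 50], [[0, 0, 0], [0, 0, 3], 40], [[0, 0, 0], [0, 0, 0], 30], [[0, 0, 0], [0, 0, 0], 20], [[0, 0, 0], [0, 0, 0], 5], [[0, 0, 0], [0, 0, 0], 5], [[0, 0, 0], [0, 0, 0], 5], [[0, 0, 0], [0, 0, 0], 5]], "grip_force": 40}}

```text
clock: 6.2
eef_pos: [0.4288, -0.3473, 0.0371]
eef_rot: [2.722, 1.557, 0.009]
wrist_force: [0.9, -0.5, -0.7]
gripper_width: 0.035
```

Run:
```python
from h import *
from station import telemetry
s=telemetry.get_state()
print(s["eef_pos"],s["gripper_width"],s["wrist_force"],abs(s["qvel"]).max(),togo(s,[.426,-.345,.036],down(-30.6)))
```

```text
[ 0.42883053 -0.34734492  0.03705673] 0.0350272221178366 [ 0.88511547 -0.52321738 -0.72053889] 0.007399220937694994 (array([ 0.6, -3.6,  1. ]), array([ 0.47, -0.1 ,  0.14]))
```

Still closing (35 mm). Continue.

Emit:
{"op": "play_rows", "data": {"series": [[[0, 0, 0], [0, -2, 0], 5], [[0, 0, 0], [0, 0, 0], 5], [[0, 0, 0], [0, 0, 0], 5], [[0, 0, 0], [0, 0, 0], 5], [[0, 0, 0], [0, 0, 0], 5], [[0, 0, 0], [0, 0, 0], 5], [[0, 0, 0], [0, 0, 0], 5]]}}

```text
clock: 6.78
eef_pos: [0.427, -0.3462, 0.0377]
eef_rot: [2.721, 1.557, 0.01]
wrist_force: [-0.5, -0.2, 0.1]
gripper_width: 0.0115
```

Run:
```python
from h import *
from station import telemetry
s=telemetry.get_state()
print(s["eef_pos"],s["gripper_width"],s["wrist_force"],abs(s["qvel"]).max(),togo(s,[.426,-.345,.036],down(-30.6)))
```

```text
[ 0.42703189 -0.3462062   0.03768575] 0.01154766466040824 [-0.52488985 -0.16565635  0.08622039] 0.0014070320354887531 (array([ 0.5, -1.5,  1.7]), array([ 0.5 , -0.12,  0.14]))
```

Emit:
{"op": "play_rows", "data": {"series": [[[0, 0, 0], [0, 0, -25], 5], [[0, 0, 0], [0, 0, -35], 5], [[0.5, 0, -4], [14, 0, -35], 5], [[0, 0, -4.5], [22, 0, -25], 5], [[0, 0, -4.5], [22, 0, -10], 5], [[0, 0, -4.5], [22, 1, 0], 5], [[0, 0, -4.5], [22, 1, 0], 5], [[0, 0, -4.5], [18, 2, 0], 5], [[0, 0, -3], [10, 2, 0], 5], [[0, 0, 0], [0, 0, 0], 5]]}}

```text
clock: 7.62
eef_pos: [0.4715, -0.22, 0.1727]
eef_rot: [-2.217, -2.222, -0.0]
wrist_force: [0.7, 0.4, -1.7]
gripper_width: 0.0115
```

Emit:
{"op": "play_rows", "data": {"series": [[[0, 0, 0], [0, 0, 0], 5], [[0, 0, 0], [0, 0, 0], 5]]}}

```text
clock: 7.78
eef_pos: [0.4713, -0.2201, 0.1725]
eef_rot: [-2.219, -2.22, 0.0]
wrist_force: [0.3, 0.1, -1.5]
gripper_width: 0.0116
```

Run:
```python
from h import *
from station import models,viewer
s,cm,im=snap("w5")
print(s["eef_pos"],s["gripper_width"],abs(s["qvel"]).max(),togo(s,[.467,-.135,.2],down(0)))
for t,z in [("empty_bed",.045),("empty_axis",.09)]:
  for d in models.landmark_of("wrist",t)[:2]:
    u,v=d["position"][0]*560,d["position"][1]*420; print(t,u,v,d["score"],atz(cm,u,v,z))
```

```text
[ 0.47130556 -0.22013887  0.17248168] 0.011598931712368492 0.010801272206857225 (array([ 85.2,  -4.3, -27.3]), array([-0.12, -0.12,  0.02]))
empty_bed 264.32 96.18 0.86 [ 0.46331488 -0.1347303   0.045     ]
empty_axis 474.096 82.11 0.98 [ 0.59798293 -0.12775248  0.09      ]
```

View pics/w5.png

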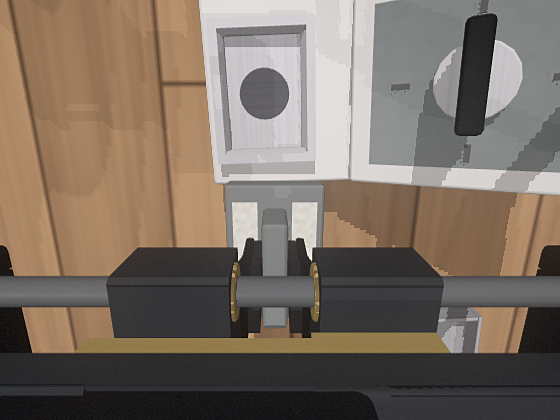

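Run:
```python
import cv2
im=cv2.imread("pics/w5.png")
cv2.imwrite("pics/w5b.png",cv2.resize(im[0:190,200:330],None,fx=4,fy=4,interpolation=cv2.INTER_CUBIC)[:600*4//3])
cv2.imwrite("pics/w5c.png",cv2.resize(im[0:150,200:330],None,fx=4,fy=4,interpolation=cv2.INTER_CUBIC))
cv2.imwrite("pics/w5d.png",cv2.resize(im[130:280,200:350],None,fx=4,fy=4,interpolation=cv2.INTER_CUBIC))
```

```text
(no output)
```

View pics/w5c.png

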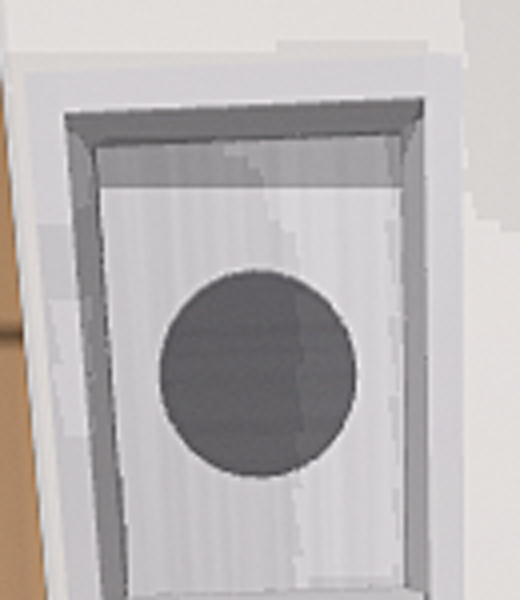

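View pics/w5d.png

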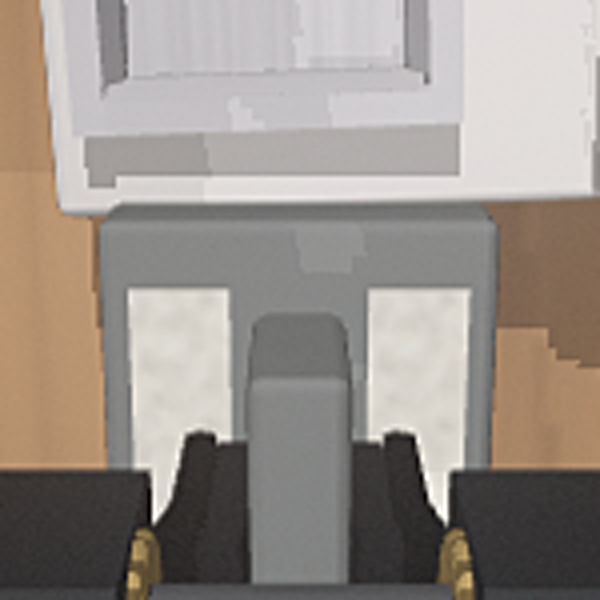

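Run:
```python
from h import *
import pickle
s,cm=pickle.load(open("pics/w5.pkl","rb"))
rect(cm,[(66,114),(424,98),(430,602),(105,617)],.057,200,0,4)
rect(cm,[(97,148),(405,133),(405,590),(128,598)],.045,200,0,4)
rect(cm,[(25,72),(462,55),(463,642),(75,655)],.057,200,0,4)
print("disc",atz(cm,200+258/4-.4,373/4-.4,.045))
T=s["eef_pos"];Rc=R.from_rotvec(s["eef_rot"])
for n,p,z in [("plate",(105,222),.149),("plate",(492,222),.149),("fin",(252,378),.1758),("fin",(350,378),.1758)]:
    q=atz(cm,200+p[0]/4-.4,130+p[1]/4-.4,z); print(n,(Rc.inv().apply(q-T)*1000).round(1))
```

```text
[ 0.4633 -0.1323  0.057 ] 0.0875 0.0626 92.26 2.53
[ 0.4633 -0.1331  0.045 ] 0.0827 0.0562 91.67 2.16
[ 0.4633 -0.1328  0.057 ] 0.1017 0.0755 92.2 2.02
disc [ 0.46316318 -0.13229443  0.045     ]
plate [ 38.3 -24.7  23.6]
plate [38.3 24.7 23.5]
fin [26.6 -5.1 -3.2]
fin [26.6  5.7 -3.3]
```

Emit:
{"op": "play_rows", "data": {"series": [[[0, 0, -1.1], [28, -3, 0], 5], [[0, 0, -1.1], [32, -3, 0], 5], [[0, 0, 0], [25, -2, 12], 5], [[0, 0, 0], [8, 0, 20], 5], [[0, 0, 0], [0, 0, 16], 5], [[0, 0, 0], [0, 0, 5], 5], [[0, 0, 0], [0, 0, 0], 5], [[0, 0, 0], [0, 0, 0], 5]]}}

```text
clock: 8.6
eef_pos: [0.4601, -0.1318, 0.1185]
eef_rot: [2.197, 2.245, -0.003]
wrist_force: [-0.1, -0.0, -2.1]
gripper_width: 0.0119
```

Run:
```python
from h import *
s,cm,im=snap("w6")
print(s["eef_pos"],s["gripper_width"],s["wrist_force"],abs(s["qvel"]).max(),togo(s,[.4633,-.1322,.0827],down(2.2)))
```

```text
[ 0.46009562 -0.13179751  0.11853762] 0.011908287259446471 [-0.09810899 -0.04956448 -2.08268319] 0.011401835005082947 (array([-0.4,  3.2, 35.8]), array([-0.06,  0.08, -0.98]))
```

View pics/w6.png

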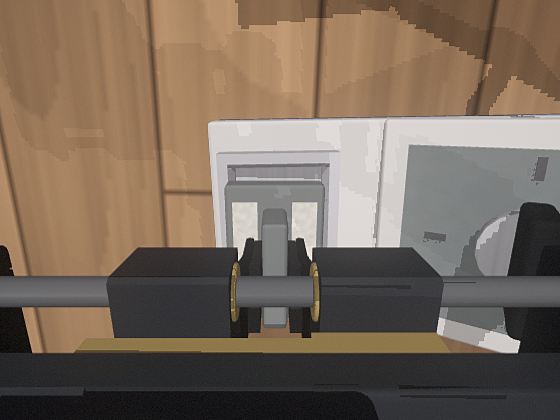

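Emit:
{"op": "play_rows", "data": {"series": [[[0, 0, -0.6], [0, 4, 5], 5], [[0, 0, -0.5], [0, 0, 8], 5], [[0, 0, 0], [0, 0, 0], 5], [[0, 0, 0], [0, 0, 0], 5]]}}

```text
clock: 8.98
eef_pos: [0.4664, -0.134, 0.1067]
eef_rot: [2.175, 2.262, 0.001]
wrist_force: [0.7, 0.9, -0.6]
gripper_width: 0.0117
```

Run:
```python
from h import *
from station import telemetry
s=telemetry.get_state()
print(s["eef_pos"],s["gripper_width"],s["wrist_force"],abs(s["qvel"]).max(),togo(s,[.4633,-.1322,.0827],down(2.2)))
```

```text
[ 0.4663537  -0.13396994  0.1066879 ] 0.01169265782071349 [ 0.68219411  0.94379187 -0.56694868] 0.016925130318819277 (array([ 1.9, -3.1, 24. ]), array([0.18, 0.12, 0.06]))
```

Emit:
{"op": "play_rows", "data": {"series": [[[0, 0, 0], [1, -1.5, 2], 5], [[0, 0, 0], [0.5, -0.5, 2], 5], [[0, 0, 0], [0, 0, 0], 5], [[0, 0, 0], [0, 0, 0], 5], [[0, 0, 0], [0, 0, 0], 5]]}}

```text
clock: 9.4
eef_pos: [0.464, -0.1327, 0.1025]
eef_rot: [2.175, 2.261, 0.001]
wrist_force: [0.7, -0.9, -1.5]
gripper_width: 0.0117
```

```bash
cat > st.py <<'E'
from h import *
from station import telemetry
s=telemetry.get_state()
print(s["eef_pos"],s["gripper_width"],s["wrist_force"],abs(s["qvel"]).max(),togo(s,[.4633,-.1322,.0827],down(2.2)))
E
python3 st.py
```

```text
[ 0.46403019 -0.1327183   0.1024707 ] 0.011690958333851156 [ 0.72581725 -0.92670697 -1.50667802] 0.002934481827555169 (array([ 0.6, -0.8, 19.8]), array([0.18, 0.13, 0.02]))
```

Well aligned; lower.

Emit:
{"op": "play_rows", "data": {"series": [[[0, 0, 0], [0.3, -0.5, 6], 5], [[0, 0, 0], [0, 0, 6], 5], [[0, 0, 0], [0, 0, 4], 5], [[0, 0, 0], [0, 0, 2], 5], [[0, 0, 0], [0, 0, 0], 5]]}}

```text
clock: 9.82
eef_pos: [0.4637, -0.1322, 0.0826]
eef_rot: [2.175, 2.262, 0.002]
wrist_force: [-0.6, -0.6, 0.2]
gripper_width: 0.0118
```

```bash
python3 st.py
```

```text
[ 0.46367218 -0.13222969  0.08261981] 0.011827982231043276 [-0.64352953 -0.58046153  0.21874206] 0.006502618164897746 (array([ 0. , -0.4, -0.1]), array([0.21, 0.12, 0.04]))
```

Emit:
{"op": "play_rows", "data": {"series": [[[0, 0, 0], [0, 0, 1.5], 5], [[0, 0, 0], [0, 0, 1], 5], [[0, 0, 0], [0, 0, 0], 5]]}}

```text
clock: 10.07
eef_pos: [0.4639, -0.1324, 0.0829]
eef_rot: [2.177, 2.263, 0.003]
wrist_force: [-0.1, 0.6, -1.7]
gripper_width: 0.0118
```

```bash
python3 st.py
```

```text
[ 0.46387263 -0.13235432  0.08288568] 0.011821907228508108 [-0.1224434   0.62889638 -1.70207343] 0.021588404518790037 (array([ 0.2, -0.6,  0.2]), array([ 0.14, -0.02,  0.  ]))
```

Emit:
{"op": "play_rows", "data": {"series": [[[0, 0, 0], [0, 0, 3], 5], [[0, 0, 0], [0, 0, 3], 5], [[0, 0, 0], [0, 0, 3], 5]]}}

```text
clock: 10.32
eef_pos: [0.4643, -0.1328, 0.0812]
eef_rot: [-2.177, -2.26, -0.008]
wrist_force: [-24.7, 6.0, 58.2]
gripper_width: 0.0118
```

```bash
python3 st.py
```

```text
[ 0.46432156 -0.13281167  0.08124029] 0.011821561545942879 [-24.6890338    5.99157809  58.24784141] 0.04999245909046004 (array([ 0.7, -1. , -1.5]), array([ 0.05, -0.36, -0.05]))
```

Emit:
{"op": "play_rows", "data": {"series": [[[0, 0, 0], [0, 0, -1], 5], [[0, 0, 0], [0, 0, 0], 12], [[0, 0, 0], [0, 0, 0], 20], [[0, 0, 0], [0, 0, 0], 40], [[0, 0, 0], [0, 0, 0], 40], [[0, 0, 0], [0, 0, 0], 40], [[0, 0, 0], [0, 0, 0], 40]]}}

```text
clock: 10.9
eef_pos: [0.4651, -0.1332, 0.0831]
eef_rot: [-2.178, -2.26, -0.01]
wrist_force: [-0.2, -0.2, 1.0]
gripper_width: 0.0359
```

```bash
python3 st.py
```

```text
[ 0.46514828 -0.13317305  0.08311583] 0.03592709005869917 [-0.23402192 -0.20669739  1.00391789] 0.004786779268765874 (array([ 1. , -1.8,  0.4]), array([ 0.16, -0.38, -0.08]))
```

Emit:
{"op": "play_rows", "data": {"series": [[[0, 0, 0], [0, 0, -15], 40], [[0, 0, 0], [0, 0, -35], 40], [[0, 0, 0], [-10, 0, -40], 40], [[0, 0, 0], [-35, 0, -10], 40], [[0, 0, 0], [-35, 0, 0], 40], [[0, 0, 0], [-10, 0, 0], 40], [[0, 0, 0], [0, 0, 0], 40], [[0, 0, 0], [0, 0, 0], 40]]}}

```text
clock: 11.57
eef_pos: [0.4679, -0.2259, 0.1864]
eef_rot: [-2.173, -2.265, -0.005]
wrist_force: [-1.4, -0.2, -0.5]
gripper_width: 0.04
```

Run:
```python
from h import *
s,cm,im=snap("w7")
print(s["eef_pos"],s["eef_rot"])
cv2.imwrite("pics/w7b.png",cv2.resize(im[0:200,180:380],None,fx=3,fy=3,interpolation=cv2.INTER_CUBIC))
```

```text
[ 0.46793789 -0.22586942  0.18644648] [-2.1730592  -2.2653536  -0.00529164]
```

View pics/w7.png

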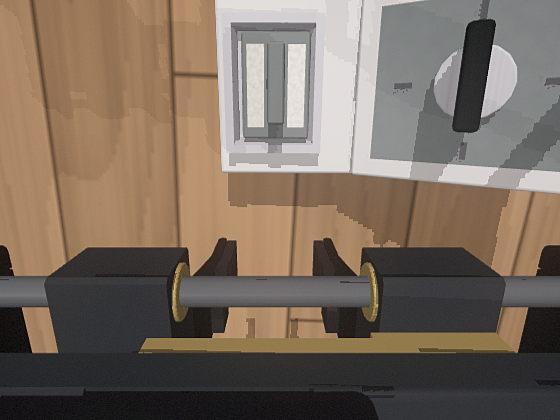

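View pics/w7b.png

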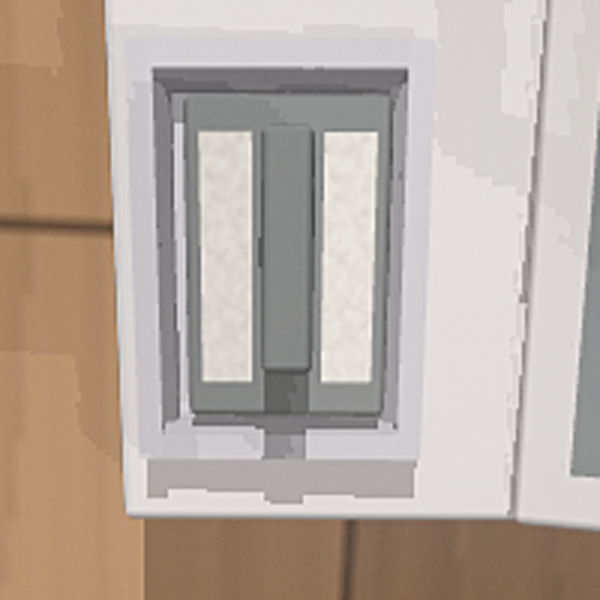

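Run:
```python
from h import *
import pickle
s,cm=pickle.load(open("pics/w7.pkl","rb"))
rect(cm,[(153,70),(407,70),(405,432),(165,432)],.057,180,0,3)
c=[(187,95),(392,95),(382,410),(190,412)]
for z in (.057,.059,.063): rect(cm,c,z,180,0,3)
rect(cm,[(262,127),(311,127),(309,369),(265,370)],.086,180,0,3)
print([cm["extrinsics"][:3,3]])
```

```text
[ 0.4638 -0.1328  0.057 ] 0.0876 0.0633 93.23 2.43
[ 0.4651 -0.1327  0.057 ] 0.0765 0.0509 91.79 2.73
[ 0.4651 -0.1329  0.059 ] 0.076 0.0505 91.79 2.73
[ 0.4651 -0.1331  0.063 ] 0.0749 0.0498 91.79 2.73
[ 0.4648 -0.1331  0.086 ] 0.0523 0.0106 92.58 3.05
[array([ 0.46478306, -0.1509618 ,  0.33035456])]
```

Emit:
{"op": "play_rows", "data": {"series": [[[0, 0, -7], [0, 0, -5], 0], [[0, 0, -7], [0, 0, -5], 0], [[0, 0, -7], [0, 0, -5], 0], [[0, 0, -7], [0, 0, 0], 0], [[0, 0, -7], [0, 0, 0], 0], [[0, 0, -7], [0, 0, 0], 0], [[0, 0, -7], [0, 0, 0], 0], [[0, 0, -7], [0, 0, 0], 0], [[0, 0, -7], [0, 0, 0], 0], [[0, 0, -7], [0, 0, 0], 0]]}}

```text
clock: 12.45
eef_pos: [0.4671, -0.2085, 0.1962]
eef_rot: [-0.433, -3.1, -0.014]
wrist_force: [-0.5, -0.1, 0.4]
gripper_width: 0.0007
```

```bash
cat >> h.py <<'E'
psi=np.radians(2.2); ex=np.array([np.cos(psi),np.sin(psi),0]); ey=np.array([-np.sin(psi),np.cos(psi),0]); ez=np.array([0,0,1.])
n=-.5*ex+np.sqrt(.75)*ez; sl=np.sqrt(.75)*ex+.5*ez
AX=np.array([.4635,-.1328,0])+ .135*ex+.09*ez
RH=R.from_matrix(np.c_[-sl,ey,-n])
def hp(y,s,d): return AX+(y*ey+s*sl+d*n)/1000
def inh(p): q=(p-AX)*1000; return np.round([q@ey,q@sl,q@n],1)
E
cat > st2.py <<'E'
from h import *
from station import telemetry
s=telemetry.get_state()
print(s["eef_pos"],s["joints"].round(2),s["gripper_width"],s["wrist_force"].round(1),"ysn",inh(s["eef_pos"]),togo(s,hp(30,-32,110),RH))
E
python3 st2.py
```

```text
[ 0.46713533 -0.20845986  0.19621322] [-0.29  0.09  0.67  1.88 -0.07  1.21  1.7 ] 0.0007273599591888032 [-0.5 -0.1  0.4] ysn [-75.7 -63.2 159.1] (array([-16.5, 116.3,  27.6]), array([ -4.21, -30.4 , -17.83]))
```

Emit:
{"op": "play_rows", "data": {"series": [[[0, -3, -6], [0, 15, 0], 0], [[-0.5, -5, -4], [0, 20, 0], 0], [[-1, -6, -2.5], [0, 20, 0], 0], [[-1, -6, -2.5], [0, 20, 0], 0], [[-1, -6, -2.5], [0, 20, 0], 0], [[-0.5, -4, -1], [0, 15, 0], 0], [[0, 0, 0], [0, 0, 0], 0], [[0, 0, 0], [0, 0, 0], 0]]}}

```text
clock: 13.12
eef_pos: [0.4737, -0.0807, 0.1915]
eef_rot: [-0.128, 2.611, 0.057]
wrist_force: [0.6, 0.4, 0.5]
gripper_width: 0.0007
```

```bash
python3 st2.py
```

```text
[ 0.473693   -0.08069571  0.19151101] [-0.31 -0.38  0.41  2.33  0.04  0.64  1.76] 0.0006979441757149436 [0.6 0.4 0.5] ysn [ 51.7 -55.6 149.3] (array([-22.3, -24.5,  38.4]), array([2.64, 0.27, 2.69]))
```

Emit:
{"op": "play_rows", "data": {"series": [[[0.8, 0, 0.8], [-8, -8, 12], 0], [[0.8, 0, 0.8], [-7, -8, 12], 0], [[0.8, 0, 0.8], [-7, -8, 10], 0], [[0, 0, 0], [0, 0, 0], 0], [[0, 0, 0], [0, 0, 0], 0]]}}

```text
clock: 13.53
eef_pos: [0.5145, -0.1013, 0.1743]
eef_rot: [-0.056, 2.617, 0.017]
wrist_force: [-0.1, 0.2, 1.0]
gripper_width: 0.0005
```

```bash
python3 st2.py
python3 - <<'E'
from h import *
s,cm,im=snap("w8")
for y in (-30,30):
    for q in (7,-7): print(proj(cm,hp(y,q,46)).round(0))
print(proj(cm,hp(0,0,0)))
from station import viewer
cv2.imwrite("pics/s8.png",viewer.capture("scene"))
E
```

```text
[ 0.51446987 -0.10134919  0.174285  ] [-0.32 -0.24  0.46  2.28  0.01  0.56  1.76] 0.00045128720794846116 [-0.1  0.2  1. ] ysn [ 29.5 -29.6 114.4] (array([2.4, 0.5, 4.4]), array([0.2 , 0.04, 0.21]))
[[188. 274.]]
[[186. 256.]]
[[274. 275.]]
[[274. 256.]]
[[237.32498029 240.40708351]]
```

View pics/w8.png

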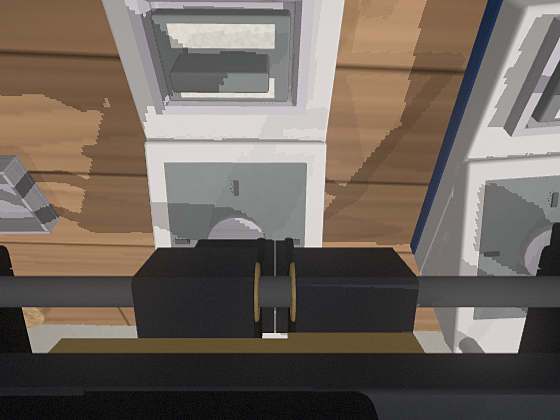

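View pics/s8.png

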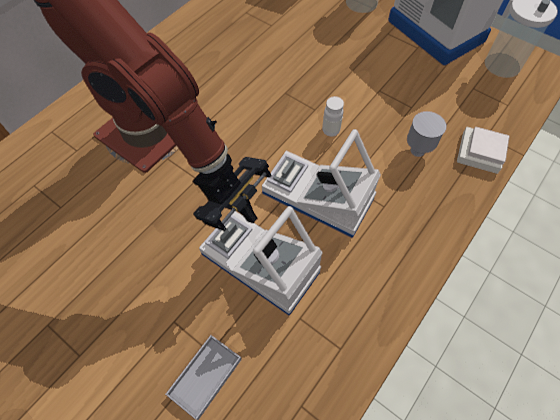

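Emit:
{"op": "play_rows", "data": {"series": [[[0, 0, 0], [2, 0, 20], 0], [[0, 0, 0], [0, 0, 25], 0], [[0, 0, 0], [0, 0, 18], 0], [[0, 0, 0], [0, 0, 8], 0], [[0, 0, 0], [0, 0, 0], 0], [[0, 0, 0], [0, 0, 0], 0]]}}

```text
clock: 14.13
eef_pos: [0.5497, -0.0986, 0.1145]
eef_rot: [-0.058, 2.611, 0.021]
wrist_force: [-0.4, 0.5, 0.3]
gripper_width: 0.0003
```

```bash
python3 st2.py
```

```text
[ 0.54969726 -0.09860891  0.11448334] [-0.42 -0.05  0.59  2.29 -0.22  0.39  1.97] 0.0002557478090776639 [-0.4  0.5  0.3] ysn [ 30.9 -28.9  45. ] (array([  2.6,  -0.4, -65. ]), array([0.39, 0.39, 0.22]))
```

Emit:
{"op": "play_rows", "data": {"series": [[[0, 0, 0], [0, 0, 6], 0], [[0, 0, 0], [-3, 0, 2], 0], [[0, 0, 0], [-6, 0, 0], 0], [[0, 0, 0], [-6, 0, 0], 0], [[0, 0, 0], [0, 0, 0], 0]]}}

```text
clock: 14.55
eef_pos: [0.5659, -0.0963, 0.1178]
eef_rot: [-0.058, 2.612, 0.027]
wrist_force: [-0.6, 0.4, -0.4]
gripper_width: 0.0003
```

```bash
python3 st2.py
```

```text
[ 0.56587327 -0.096332    0.11780288] [-0.43 -0.02  0.6   2.25 -0.27  0.4   2.  ] 0.00033250832352691443 [-0.6  0.4 -0.4] ysn [ 32.5 -13.2  39.7] (array([ 18.4,  -1.7, -70.4]), array([0.64, 0.34, 0.19]))
```

Emit:
{"op": "play_rows", "data": {"series": [[[0, 0, 0], [-6, -2, 0], 0], [[0, 0, 0], [-7, 0, 0], 0], [[0, 0, 0], [-7, 0, 0], 0], [[0, 0, 0], [-6, 0, 0], 0], [[0, 0, 0], [0, 0, 0], 0]]}}

```text
clock: 14.97
eef_pos: [0.5891, -0.0961, 0.1325]
eef_rot: [-0.06, 2.613, 0.03]
wrist_force: [0.2, -0.7, 0.5]
gripper_width: 0.0006
```

```bash
python3 st2.py
python3 - <<'E'
from h import *
s,cm,im=snap("w9")
from station import viewer
im=viewer.capture("scene");cv2.imwrite("pics/s9.png",cv2.resize(im[140:330,170:400],None,fx=3,fy=3))
E
```

```text
[ 0.58908811 -0.09612525  0.1324903 ] [-0.44  0.01  0.6   2.19 -0.29  0.44  2.01] 0.0006415148445170493 [ 0.2 -0.7  0.5] ysn [31.8 14.2 40.8] (array([ 45.9,  -0.7, -69.4]), array([0.79, 0.25, 0.21]))
```

View pics/s9.png

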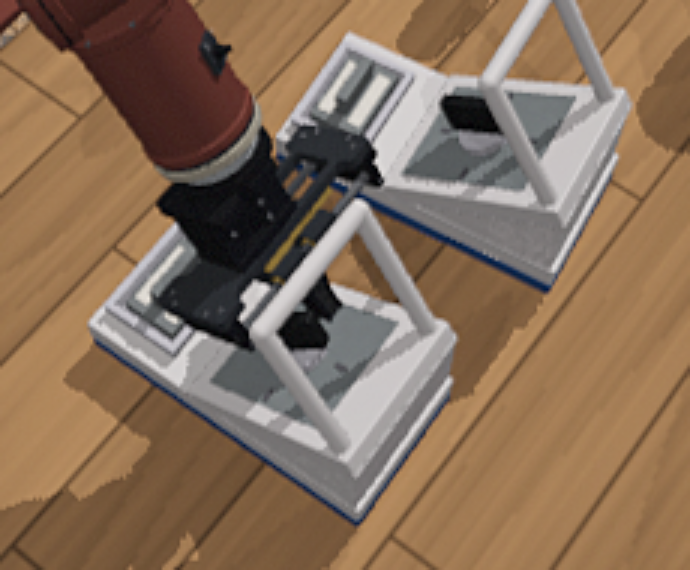

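View pics/w9.png

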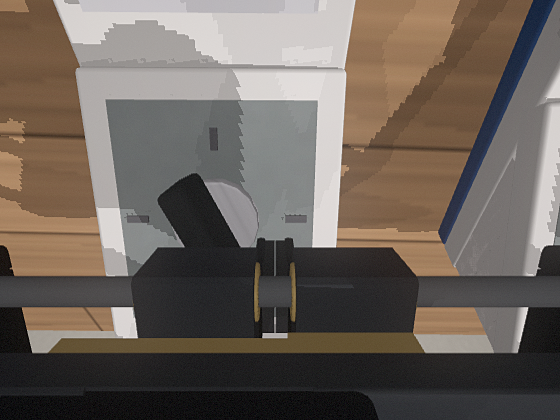

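Emit:
{"op": "play_rows", "data": {"series": [[[0, 0, 0], [-3, -4, 0], 0], [[0, 0, 0], [0, -5, 0], 0], [[0, 0, 0], [0, -5, 0], 0], [[0, 0, 0], [0, 0, 0], 0]]}}

```text
clock: 15.4
eef_pos: [0.5919, -0.1112, 0.1336]
eef_rot: [-0.06, 2.613, 0.031]
wrist_force: [-0.7, -0.1, 0.3]
gripper_width: 0.0005
```

```bash
python3 st2.py
python3 - <<'E'
from h import *
s,cm,im=snap("w10")
E
```

```text
[ 0.59185092 -0.11117886  0.13362379] [-0.42  0.03  0.62  2.18 -0.34  0.45  2.09] 0.0005138263175093575 [-0.7 -0.1  0.3] ysn [16.7 16.7 40.7] (array([ 48.3,  14.5, -69.3]), array([0.81, 0.26, 0.21]))
```

View pics/w10.png

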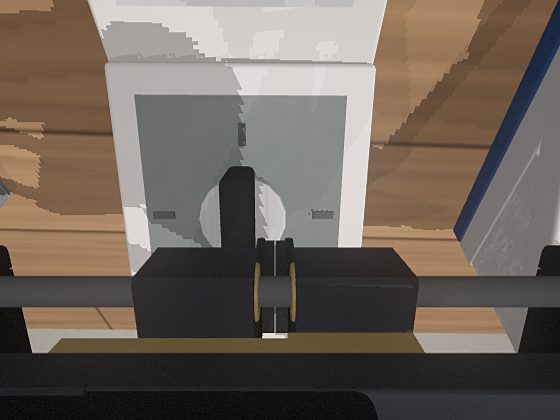

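Emit:
{"op": "play_rows", "data": {"series": [[[0, 0, 0], [2, 8, 0], 0], [[0, 0, 0], [0, 4, -10], 0], [[0, 0, 0], [4, 0, -30], 0], [[0, 0, 0], [5, 0, -35], 0], [[0, 0, 0], [10, 0, -20], 0], [[0, 0, 0], [0, 0, 0], 0], [[0, 0, 0], [0, 0, 0], 0]]}}

```text
clock: 16.03
eef_pos: [0.523, -0.1033, 0.2078]
eef_rot: [-0.059, 2.613, 0.023]
wrist_force: [-0.0, 0.4, 0.1]
gripper_width: 0.0005
```

```bash
python3 st2.py
python3 - <<'E'
from h import *
s,cm,im=snap("w11")
from station import viewer
for k in ("scene","top"): cv2.imwrite(f"pics/{k}11.png",viewer.capture(k))
im=cv2.imread("pics/scene11.png");cv2.imwrite("pics/s11.png",cv2.resize(im[120:330,170:440],None,fx=2.8,fy=2.8,interpolation=cv2.INTER_CUBIC))
E
```

```text
[ 0.5230295  -0.1033165   0.20779937] [-0.38 -0.27  0.5   2.23  0.06  0.64  1.72] 0.0005485146040631507 [-0.   0.4  0.1] ysn [ 27.2  -5.5 139.2] (array([26.6,  2.7, 29.1]), array([0.47, 0.25, 0.24]))
```

View pics/w11.png

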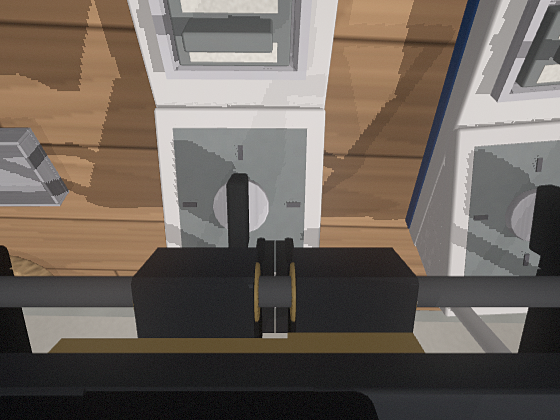

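View pics/s11.png

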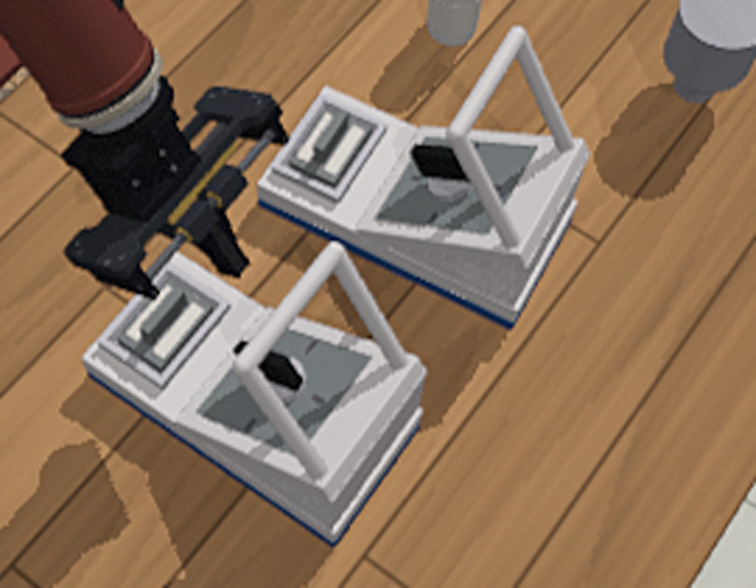

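Run:
```python
from h import *
import pickle
from station import viewer
s,cm=pickle.load(open("pics/w11.pkl","rb"))
im=cv2.imread("pics/w11.png"); sc=cv2.imread("pics/scene11.png"); cs=viewer.camera_model("scene")
for th,col in ((90,(0,255,0)),(75,(0,0,255))):
    a=np.radians(th); c,q=np.cos(a),np.sin(a)
    P=np.array([hp(t*c+w*q,t*q-w*c,46) for t,w in ((-30,-7),(30,-7),(30,7),(-30,7))])
    for I,m in ((im,cm),(sc,cs)): cv2.polylines(I,[proj(m,P).round().astype(int)],True,col,1)
cv2.imwrite("pics/w11p.png",cv2.resize(im[130:260,150:340],None,fx=4,fy=4)); cv2.imwrite("pics/s11p.png",cv2.resize(sc[200:320,190:330],None,fx=5,fy=5))
```

```text
(no output)
```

View pics/w11p.png

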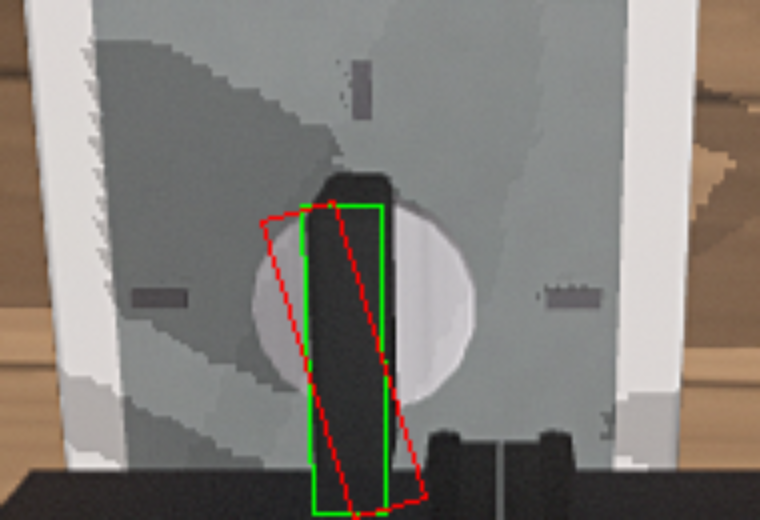

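View pics/s11p.png

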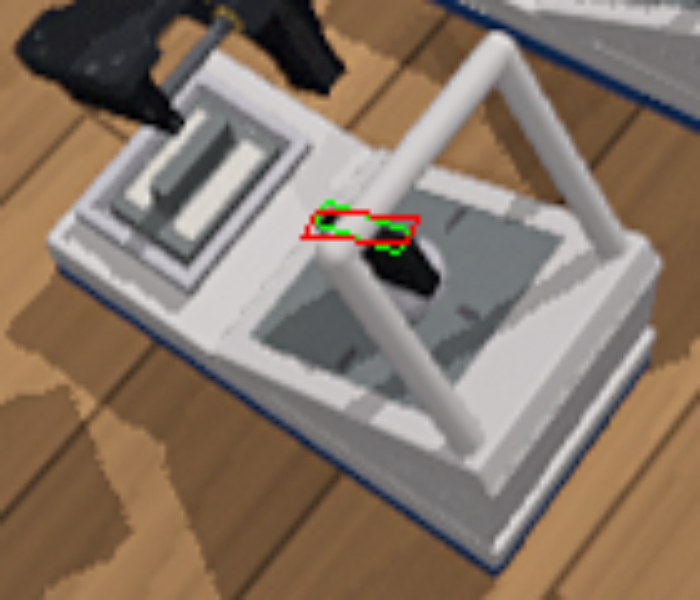

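```bash
python3 -c "
from station import r,telemetry
print(telemetry.get_state()['wrist_force']); print(r.hand_in())"
```

```text
[-0.22817451  0.05231623 -0.88859486]
the job is handed in; nothing more can be done
None
```

I seated the spare cassette in the empty bed of the right-hand station, then turned that station's handle on and handed the job in at about 16 s. The hand-in reports no verdict.

**What I did:** I gripped the cassette by its fin and lowered it into the pocket. I pressed it home, with the wrist force reaching about 58 N at floor height, and then let go. I turned the handle by pushing its end with closed fingers along its axis direction. I did not grip it across, because the gripper's body would have come too close to the carry bar.

**Last checks:**
- **Cassette:** the wrist picture after release put it about 1.5 mm from the pocket centre and square within about 1°. I did not measure its level separately. It was not re-measured after the handle was turned, but it still looked flat in the bed.
- **Handle:** in the final wrist picture it lines up with the on position, pointing up and down the slope.
- **Running station and bystanders:** the running station's cassette and handle, the jar and the cup look unmoved in the last pictures. The tray was partly out of view. I judged all of these by eye and did not measure them.
- **Robot:** it is clear of everything, with wrist force near zero.

**What disagreed:**
- My first cassette position was about 8 mm off, because I paired a picture with a later arm pose. I fixed this by measuring again before the grasp.
- Short moves over- or undershot by a few millimetres, so I corrected the position before lowering.

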